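Load the tube reader and hold its sprung reading arm at the stop

TASK

Put the short sample tube upright into pocket 1 of the tube reader, fully home, and then the tall tube into pocket 2. Then, with both tubes let go and standing in their pockets, take the swing arm by its grip post with the gripper's fingers, swing it forward over the tubes against its spring until it reaches its stop, and finish while still holding it there, without letting go. Leave pocket 3 empty and do not disturb the other things on the table.

Things in the scene. Friction and masses are not known exactly. Their poses are not given: they have to be found in the camera images.
- tube_short_mid (a point): the short sealed sample tube: plain white flat-bottomed cylinder, 24 mm diameter, 60 mm tall, about 45 g, standing upright on the table. This point is its centre, half-way up (30 mm above its foot); z along the tube
- tube_tall_mid (a point): the tall sealed sample tube: the same white 24 mm cylinder but 85 mm tall, standing upright on the table. This point is its centre, half-way up (42.5 mm above its foot); z along the tube
- pocket1 (a point): pocket 1 (one raised stud) in the aluminium block of the tube reader, fixed to the table: the pocket furthest from the pivot. Point: centre of its mouth, 32 mm above the table. Round hole 28 mm wide, 3 mm chamfer, 22 mm deep (floor 10 mm above the table). Axes: y along the row from pocket 1 to 3 and on to the pivot, z up, x to the side where the swing arm rests
- pocket2 (a point): pocket 2 (two studs), the middle one, 60 mm from pocket 1; same hole and axes. Centre of its mouth
- pocket3 (a point): pocket 3 (three studs), nearest the pivot, 60 mm from pocket 2; same hole and axes; stays empty. Centre of its mouth
- pivot (a point): the swing arm's vertical pivot axis, at the end of the reader, 180 mm from pocket 2 in line with the row; this point lies at the height of the arm's top face, 114 mm above the table
- grip_post (a point): the grip post: upright round aluminium post, 14 mm diameter, 46 mm tall, on top of the swing arm, 170 mm from the pivot axis. Point: its middle, 137 mm above the table (post from 114 to 160 mm). The arm, a steel bar with a 46 mm wide flat black head reaching 250 mm from the pivot, has its underside 104 mm above the table, 9 mm over the seated tall tube
- swing_arm (a joint): angle of the swing arm, rad. 0: rest, swung back beyond the pockets (to the reader's +x); grows as it swings clockwise seen from above to 1.0 at its forward stop, lying straight along the row over the pockets, grip post 10 mm from pocket 2 towards pocket 3. A spring pushes it back all the way: about 2 N at the grip post at rest, 7 N at the stop; let go, it flies back
- jar: bystander, to be left alone: small squat glass jar with a steel cap, 44 mm across, 55 mm tall; it stands in the same row as the tubes. Origin at its underside
- cup: bystander, to be left alone: white tea cup, 68 mm across, 70 mm tall. Origin at its underside
- refractometer: bystander, to be left alone: hand-held refractometer lying flat, 160 mm long, 32 mm high. Origin on the table under its middle
- tin: bystander, to be left alone: flat round steel tin, 80 mm across, 28 mm high. Origin at its underside
- pomelo: bystander, to be left alone: whole pomelo, 132 mm across, 135 mm tall. Origin at its underside

How it is judged:
By the outcome, as a careful person would: the job done as asked, in the order asked, and still so for the second after the job is handed in, while the arm keeps its last pose, push and grip.
It also fails if it takes over 67 s, if anything falls off the work surface, if the arm or the gripper's body presses on something with over 40 N, if the wrist force passes 120 N, or if a joint passes its speed limit or range.

ROBOT

A 7-joint arm with a two-finger parallel gripper is mounted at the origin on the work surface. World frame = base frame: x ahead of the robot, y to its left, z up, the work surface at z = 0. Lengths are in mm, angles in rad, forces in N, time in s.
With the tool pointing down it reaches from about 400 to 875 mm from the base axis. Payload 6.5 kg.
Tool frame: the origin (TCP) lies at the centre of the arm's flange, where the gripper is bolted on; the fingertips stand 173 mm ahead of it and the grasp point (between the pads) lies 155 mm ahead of it (bot.hold_point_z is the distance from the TCP to the grasp point, in mm); z points along the fingers, y is the line along which they close (so a half turn about z gives the same grasp; the last joint's range is limited). The gripper opens to 85 mm and grips with 20 to 120 N. Pads are 22 mm wide; open, the fingers measure 114 mm over their backs; the gripper's body (76 mm by 85 mm) begins 54 mm behind the grasp point. The pads swing forward as they close: fully open they stand 13 mm farther back than shut.
Start: joints at [-1.364, 0.536, -0.004, 1.538, 0.003, 1.067, -0.071], TCP at [175.119, 625.958, 404.69] pointing down, gripper open.
Joint ranges: [-2.7, 2.7], [-0.37, 2.16], [-1.27, 1.26], [0.24, 2.4], [-1.31, 4.45], [0.19, 1.91], [-2.76, 2.76]. Speed limits (rad/s): [2.39, 2.39, 3.14, 3.14, 3.14, 3.14, 3.14].

INTERFACE

Orientations are given as a unit quaternion [x, y, z, w].
In Python, from rig import bot gives the robot as it stands. The module is installed in compiled form; this text tells all that it offers.
- The arm moves only by the shell command python3 -m inch 'ROWS' [OPENING] [FORCE]. ROWS is a JSON object of lists of equal length, an entry for each row: "delta_pos": the shift along the world's x, y, z in cm, a list of three; "yaw": the turn about the world's z in degrees. In form: {"delta_pos": [[x, y, z], ...], "yaw": [yaw, ...]}. A call has 1 to 8 rows; each row shifts and turns the commanded pose from where the row before left it; what a row does not reach is not made up. A row lasts 1/8 s, in which the tool goes at most 62.5 mm and 10.7 degrees, less where a joint would pass 70% of its speed; a pose out of reach is approached as far as the arm can. A call is refused whole if a number of a shift passes 6.25 or a number of a turn 10.7, either way. A call with a gripper value outside its range is refused whole. OPENING is the opening, from 0 (shut) to 1 (fully open), set as the call begins (- or left out, the last holds). The fingers move at their own pace and stop on an object; FORCE is the grip in N (left out, the last holds). Time passes only in rows, so rows that do not move let the fingers close. It gives the time, the measured TCP pose, the force, the opening and the grip force at its end, in the units of the state.
- bot.read_state(): the state, without advancing time (a new reading comes with each control period).
- bot.grab_frame(name): name is "side" or "top"; returns the picture (480x640x3 uint8, red, green, blue); there is no depth.
- bot.camera_model(name): a dict with "vfov" (degrees; the focal length in pixels is half the picture's height over the tangent of half this angle, whatever the lens; pixels are square), "cx", "cy" (the principal point, pixels), "rvec" (rotation vector, rad) and "tvec" (3), from world to camera coordinates, as OpenCV has them. Camera axes: x right, y down, z forward; pixel columns grow to the right and rows downward; lengths in mm; the calibration is good to about 2 mm. A picture is of the moment at which its call begins. camera_model takes no time and is no camera call.
- bot.finish_job(): hands the job in; it is judged then, once.
Trained networks look in the newest picture that a camera, given by its name, has taken for a name from the list of things; names that differ only in an ending like _2 or _b are one class to them, and where a whole thing is asked for, a point or a joint stands for the part that bears it (a point fixed in the world has none). Each returns a list of dicts, best first, with "p" (0 to 1); they miss things now and then, are a little off and sometimes report something else, mostly with a low value. They report only what shows in the picture. A call takes as long as a camera call.
- bot.search_frame(camera, name): "point" ([column, row] in pixels, amid what is visible of it).
- bot.pinpoint(camera, name): "point" ([column, row] in pixels: a listed point, or the origin of a listed thing).
The state is a dict: "time": time; "qpos": joint angles; "joint_vel": joint speeds; "effort": joint torques, N m; "tcp_pos": TCP position; "eef_rot": TCP orientation; "contact_force": force on the tool from outside, world axes, zero at the start; "ft_torque": the same for the moment, N m; "gripper_width": finger opening in mm; "grip_force": force on a finger pad.
Only numpy, scipy, OpenCV 4.12 (cv2) and the standard library are available. Lean on these libraries where they do the work, as an engineer would, in place of code of your own. Each camera call takes 0.05 s, during which the arm holds its last target. There are 200 camera calls.

## Working session

There is one attempt and no reset: what is moved stays moved. The work goes in short steps, Python scripts to look and compute and a shell command to move; the robot and the scene stay as the last step left them, time stands still between calls to the robot, and variables do not carry over. Pictures are saved under pics/ and viewed, at most 10 in all, crops included, and the job is handed in when it is done.

```bash
mkdir -p pics; cat > h.py <<'E'
import numpy as np, cv2
from rig import bot
def cam(n):
    m=bot.camera_model(n); f=240/np.tan(np.radians(m["vfov"])/2)
    R,_=cv2.Rodrigues(np.array(m["rvec"],float)); t=np.array(m["tvec"],float).ravel()
    return np.array([[f,0,m["cx"]],[0,f,m["cy"]],[0,0,1]]),R,t
def ray(n,p):
    K,R,t=cam(n); d=R.T@np.linalg.inv(K)@np.array([p[0],p[1],1.]); return -R.T@t,d
def atz(n,p,z):
    c,d=ray(n,p); return c+d*(z-c[2])/d[2]
def proj(n,X):
    K,R,t=cam(n); q=K@(R@np.array(X,float)+t); return q[:2]/q[2]
E
python3 - <<'E'
from h import *
for n in("side","top"):
    cv2.imwrite(f"pics/{n}0.png",bot.grab_frame(n)[:,:,::-1])
    print(n,{k:np.round(v,3) for k,v in bot.camera_model(n).items()}, (-cam(n)[1].T@cam(n)[2]).round())
Z=dict(tube_short_mid=30,tube_tall_mid=42.5,pocket1=32,pocket2=32,pocket3=32,pivot=114,grip_post=137,jar=0,cup=0,refractometer=0,tin=0,pomelo=0)
for k,z in Z.items():
    for n in("top","side"):
        for r in bot.pinpoint(n,k)[:2]:
            print(k,n,round(r["p"],2),np.round(r["point"],1),atz(n,r["point"],z).round(1)[:2])
s=bot.read_state();print(s)
E
```

```text
side {'vfov': np.float64(48.366), 'cx': np.float64(324.739), 'cy': np.float64(234.588), 'rvec': array([ 2.098, -0.236,  0.144]), 'tvec': array([-612.179,  143.515,  990.159])} [ 416. -894.  634.]
top {'vfov': np.float64(54.77), 'cx': np.float64(320.883), 'cy': np.float64(239.645), 'rvec': array([ 2.082, -2.136,  0.222]), 'tvec': array([ -4.744, 603.389, 964.04 ])} [ 388.  -19. 1069.]
tube_short_mid top 0.7 [473.8 316.4] [ 427.9 -354.1]
tube_short_mid top 0.69 [229.1 211.3] [683.4 191.4]
tube_short_mid side 0.79 [239.7 414.9] [ 420.6 -364.9]
tube_tall_mid top 0.71 [357.7 286.7] [498.9 -99.2]
tube_tall_mid side 0.94 [272.8 291.4] [ 505.9 -105.6]
pocket1 top 0.77 [260.3 292.9] [491.8 118.1]
pocket1 top 0.69 [286.4 298. ] [478.9  59.9]
pocket1 side 0.94 [257.  222.5] [510. 175.]
pocket1 side 0.72 [251.3 255.3] [482.1  40.5]
pocket2 top 0.77 [260.3 292.9] [491.8 118.1]
pocket2 top 0.69 [286.4 298. ] [478.9  59.9]
pocket2 side 0.94 [257.  222.5] [510. 175.]
pocket2 side 0.72 [251.3 255.3] [482.1  40.5]
pocket3 top 0.77 [260.3 292.9] [491.8 118.1]
pocket3 top 0.69 [286.4 298. ] [478.9  59.9
[... 975 characters left out ...]
ray([-1.36424197,  0.53638831, -0.00438138,  1.53792661,  0.00258372,
        1.06729947, -0.07122163]), 'joint_vel': array([ 0.0008476 ,  0.00064101, -0.00012807, -0.00182508, -0.00039724,
       -0.001765  , -0.00107576]), 'effort': array([-5.10390128e-04, -5.83337224e+01,  1.04816549e+00, -2.59434110e+01,
        1.25103851e-02,  2.10955324e-03,  8.57756277e-06]), 'tcp_pos': array([175.09830196, 625.9529838 , 404.68724683]), 'eef_rot': array([ 1.35959239e-01,  9.90714432e-01, -8.83533291e-06,  1.14668095e-05]), 'contact_force': array([-0.86949898,  0.51740462,  0.36680358]), 'ft_torque': array([-0.00306227,  0.04655121,  0.00152808]), 'grip_force': 0.0, 'gripper_width': 85.36974500471051}
```

View pics/side0.png

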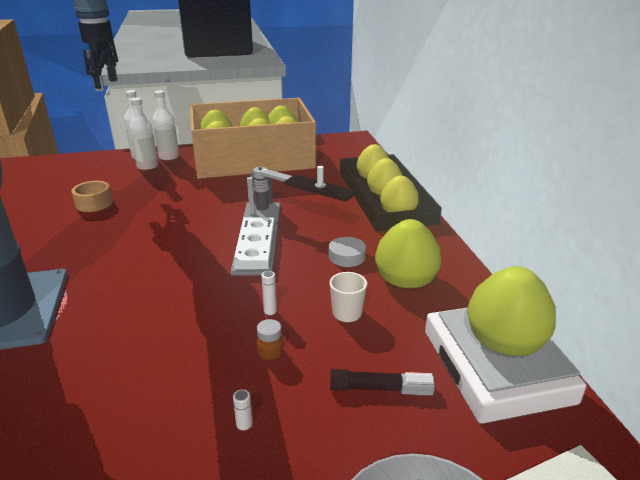

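View pics/top0.png

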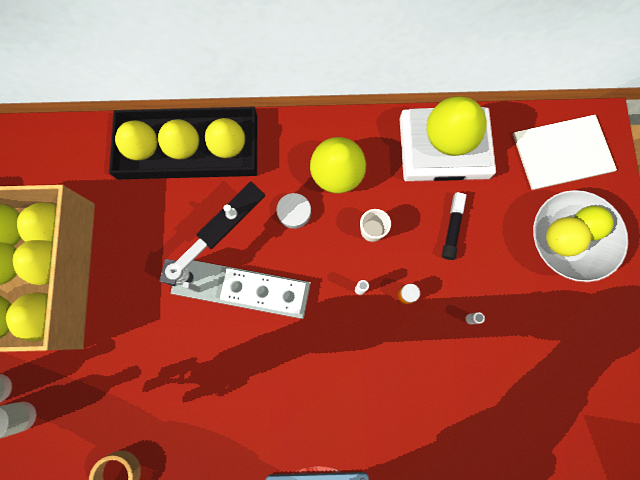

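The side view shows the reader holes at (251,254), (255,238) and (257,222). The tall tube is at (269,293), the short tube at (242,410) and the post at (320,177). The top view shows the holes at (288,297), (262,292) and (236,286), the tall tube at (362,287), the short tube at (475,318) and the jar between them at (409,294). Next I'll measure these more precisely.

```bash
python3 - <<'E'
from h import *
from scipy.optimize import least_squares
def tri(a,b):
    def r(X): return np.r_[proj("top",X)-a,proj("side",X)-b]
    s=least_squares(r,[500,0,50]); return s.x.round(1),s.fun.round(1)
for n in("top","side"):
    bot.grab_frame(n)
    for k in ("pocket1","tube_short_mid","tube_tall_mid","grip_post","pivot"):
        print(n,k,[(round(r["p"],2),np.round(r["point"],1).tolist(),atz(n,r["point"],dict(pocket1=32,tube_short_mid=30,tube_tall_mid=42.5,grip_post=137,pivot=114)[k])[:2].round(1).tolist()) for r in bot.pinpoint(n,k)])
a=cv2.imread("pics/top0.png")[255:325,155:315]; b=cv2.imread("pics/side0.png")[160:280,220:340]
c=cv2.imread("pics/side0.png")[380:440,220:270];d=cv2.imread("pics/side0.png")[265:325,245:295];e=cv2.imread("pics/top0.png")[270:330,340:490]
I=np.zeros((600,800,3),np.uint8)
def put(im,s,x,y):
    im=cv2.resize(im,None,fx=s,fy=s,interpolation=cv2.INTER_CUBIC);I[y:y+im.shape[0],x:x+im.shape[1]]=im
put(a,4,0,0);put(b,2.5,0,290);put(c,5,310,290);put(d,5,550,290)
cv2.imwrite("pics/crop.png",I)
E
```

```text
top pocket1 [(0.79, [261.0, 295.6], [485.7, 116.5]), (0.78, [239.0, 289.8], [499.9, 165.8]), (0.58, [286.6, 296.7], [481.8, 59.4])]
top tube_short_mid [(0.52, [474.6, 317.6], [425.2, -355.6])]
top tube_tall_mid [(0.62, [360.5, 287.6], [496.7, -105.4])]
top grip_post [(0.59, [230.4, 208.3], [659.3, 167.0])]
top pivot [(0.88, [173.4, 267.0], [542.1, 288.6]), (0.45, [286.2, 297.3], [473.1, 54.0])]
side pocket1 [(0.76, [247.8, 254.6], [475.3, 44.7]), (0.69, [254.5, 223.3], [504.0, 172.6]), (0.6, [254.2, 239.2], [495.3, 103.1])]
side tube_short_mid [(0.78, [243.0, 412.4], [425.5, -361.5])]
side tube_tall_mid [(0.83, [269.9, 289.9], [501.3, -99.9])]
side grip_post [(0.55, [319.6, 174.5], [656.6, 176.4]), (0.21, [345.2, 255.1], [627.1, -156.3])]
side pivot [(0.75, [260.3, 168.6], [536.4, 289.0])]
```

View pics/crop.png

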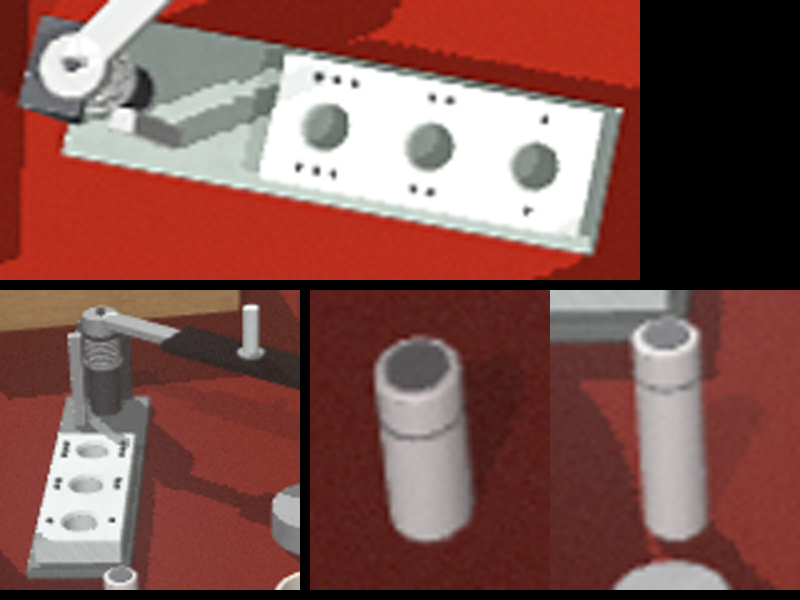

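The crop shows the hole mouths, one/two/three studs, clearly. In top-view pixels they are about (288.4,296.2), (262.1,291.2) and (235.9,286.4). In the side view they are about (251.3,252.1), (254.1,237.5) and (256.5,223.7).

```bash
python3 - <<'E'
from h import *
L=[("p1",32,(288.4,296.2),(251.3,252.1)),("p2",32,(262.1,291.2),(254.1,237.5)),("p3",32,(235.9,286.4),(256.5,223.7)),
("shortTop",60,None,(241.5,394.5)),("shortFoot",0,None,(243.7,425.2)),("tallTop",85,None,(268.1,273.5)),("tallFoot",0,None,(270,311.2)),
("postbase",114,None,(320,186)),("postTop",160,(232.5,209),(320.2,166.5)),("pivot",114,(172.6,270.6),None)]
for k,z,a,b in L: print(k,*[atz(n,p,z)[:2].round(1) for n,p in(("top",a),("side",b)) if p])
E
python3 -m inch '{"delta_pos":[[0,0,0]],"yaw":[0]}' 1 60
```

```text
p1 [482.8  55.4] [483.4  52.7]
p2 [495.5 114.1] [495.9 110.3]
p3 [507.7 172.9] [508.2 169.8]
shortTop [ 426.1 -356.1]
shortFoot [ 424.7 -358.6]
tallTop [ 498.9 -107.8]
tallFoot [ 498.3 -108.6]
postbase [655.1 165.1]
postTop [651.  158.1] [656.1 168. ]
pivot [534.6 289.9]
time: 2.02
tcp_pos: [175.1, 626.0, 404.7]
eef_rot: [0.136, 0.991, -0.0, 0.0]
contact_force: [-0.2, 1.2, -0.1]
gripper_width: 85.6
grip_force: 0.0
```

```bash
python3 -m inch '{"delta_pos":[[3.2,-5.2,0],[3.2,-5.2,0],[3.2,-5.2,0],[3.2,-5.2,0],[3.2,-5.2,0],[3.2,-5.2,0],[3.2,-5.2,0],[3.2,-5.2,0]],"yaw":[-10.7,-10.7,-10.7,-10.7,-10.7,-10.7,-10.7,-10.7]}' 1 60; python3 -c "
from rig import bot;print(bot.read_state()['qpos'].round(2))"
```

```text
time: 3.02
tcp_pos: [431.9, 208.3, 405.1]
eef_rot: [0.775, 0.632, 0.001, -0.0]
contact_force: [0.8, 0.3, -0.1]
gripper_width: 85.2
grip_force: 0.0
[-0.93  0.26  0.46  2.   -0.14  0.92 -0.6 ]
```

```bash
python3 -m inch '{"delta_pos":[[1,-6.1,0],[1,-6.1,0],[1,-6.1,0],[1,-6.1,0],[-1,-6.1,0],[-1,-6.1,0],[-1,-6.1,0],[-1,-6.1,0]],"yaw":[0,0,0,0,0,0,0,0]}'; python3 -m inch '{"delta_pos":[[-0.2,-4,-3],[-0.3,-3.8,-4],[0,0,-5]],"yaw":[0,0,0]}';python3 -c "
from rig import bot;print(bot.read_state()['qpos'].round(2))"
```

```text
time: 4.03
tcp_pos: [430.8, -279.8, 405.0]
eef_rot: [0.773, 0.635, 0.0, 0.0]
contact_force: [1.1, 0.1, 0.4]
gripper_width: 85.3
grip_force: 0.0
time: 4.4
tcp_pos: [425.5, -359.6, 284.4]
eef_rot: [0.774, 0.633, -0.0, 0.002]
contact_force: [1.1, 0.3, -0.9]
gripper_width: 85.6
grip_force: 0.0
[ 0.19  0.61  0.57  1.9  -0.46  0.76  0.83]
```

```bash
python3 -m inch '{"delta_pos":[[0,0.1,-4],[0,0,-3],[0,0,-1.4],[0,0,0]],"yaw":[0,0,0,0]}'; python3 - <<'E'
from h import *
I=np.hstack([cv2.resize(bot.grab_frame("side")[340:460,170:310,::-1],None,fx=2.8,fy=2.8),cv2.resize(bot.grab_frame("top")[260:380,405:545,::-1],None,fx=2.8,fy=2.8)])
cv2.imwrite("pics/g1.png",I)
E
```

```text
time: 4.9
tcp_pos: [426.1, -355.0, 200.4]
eef_rot: [0.773, 0.635, -0.0, -0.0]
contact_force: [-0.4, 0.1, 1.6]
gripper_width: 85.5
grip_force: 0.0
```

View pics/g1.png

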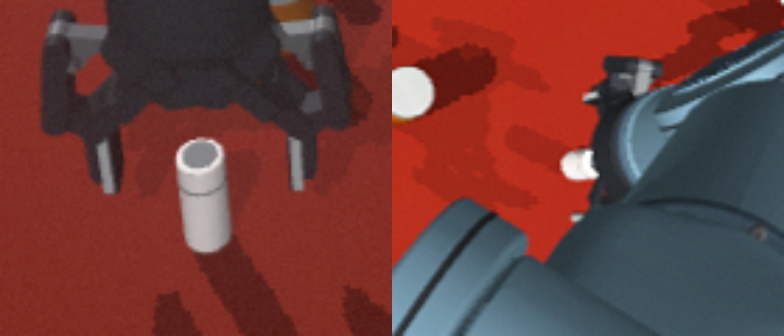

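The side view shows the tube at crop (204,195), centred between the open fingertips at (110,190) and (298,187). I'll close the gripper and lift.

```bash
python3 -m inch '{"delta_pos":[[0,0,0],[0,0,0],[0,0,0],[0,0,0],[0,0,0],[0,0,0]],"yaw":[0,0,0,0,0,0]}' 0 50; python3 -m inch '{"delta_pos":[[0,0,2],[0,0,5],[0,0,5]],"yaw":[0,0,0]}'
```

```text
time: 5.75
tcp_pos: [426.2, -355.1, 200.9]
eef_rot: [0.773, 0.635, 0.0, 0.0]
contact_force: [-0.3, 0.3, 4.9]
gripper_width: 22.8
grip_force: 49.0
time: 6.12
tcp_pos: [425.8, -355.0, 322.8]
eef_rot: [0.773, 0.634, -0.0, -0.0]
contact_force: [1.0, -0.1, -0.5]
gripper_width: 22.7
grip_force: 49.0
```

```bash
python3 -m inch '{"delta_pos":[[0.9,5.9,0],[0.9,5.9,0],[0.9,5.9,0],[0.9,5.9,0],[0.9,5.9,0],[0.8,5.9,0],[0.4,5.5,0],[0,0,-4]],"yaw":[0,0,0,0,0,0,0,0]}'; python3 -m inch '{"delta_pos":[[0,0,-2],[0,0,0]],"yaw":[0,0]}'; python3 - <<'E'
from h import *
T=bot.grab_frame("top");S=bot.grab_frame("side")
a=S[190:290,200:320,::-1]; b=T[240:340,230:350,::-1]
cv2.imwrite("pics/i1.png",np.hstack([cv2.resize(x,None,fx=3.3,fy=3.3,interpolation=cv2.INTER_CUBIC) for x in(a,b)]))
for n in("side","top"): print(n,[(round(r["p"],2),np.round(r["point"],1).tolist()) for r in bot.pinpoint(n,"tube_short_mid")])
print(proj("side",[483,54,68]),proj("side",[483,54,128]))
E
```

```text
time: 7.12
tcp_pos: [484.9, 60.1, 282.8]
eef_rot: [0.77, 0.638, 0.004, 0.0]
contact_force: [-0.4, -0.3, -0.3]
gripper_width: 22.7
grip_force: 49.0
time: 7.38
tcp_pos: [482.6, 53.8, 260.5]
eef_rot: [0.773, 0.634, -0.001, -0.0]
contact_force: [-0.5, -0.0, -0.6]
gripper_width: 22.8
grip_force: 49.0
side [(0.69, [250.0, 232.8]), (0.55, [271.6, 294.3])]
top []
[249.91378844 237.01276848] [247.96306293 211.22520918]
```

View pics/i1.png

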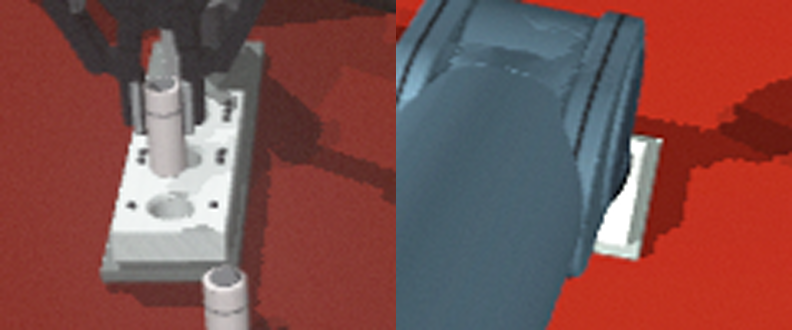

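The side view shows the held tube's foot at about crop (168,168), directly above the pocket 1 mouth at (172,206), so they are aligned within a millimetre or two. I'll lower it in stages and watch the force.

```bash
python3 -m inch '{"delta_pos":[[0,0,-2],[0,0,-0.8],[0,0,-0.7],[0,0,0]],"yaw":[0,0,0,0]}' - 30; python3 -c "
from rig import bot;print(bot.read_state()['ft_torque'])"
```

```text
time: 8.07
tcp_pos: [483.1, 53.9, 225.6]
eef_rot: [0.773, 0.634, -0.0, -0.0]
contact_force: [-0.8, 0.1, 0.5]
gripper_width: 22.6
grip_force: 49.0
[ 0.02545198  0.04307313 -0.01359305]
```

```bash
python3 -m inch '{"delta_pos":[[0,0,-0.6],[0,0,-0.5],[0,0,-0.3],[0,0,0]],"yaw":[0,0,0,0]}'
```

```text
time: 8.57
tcp_pos: [483.0, 53.9, 211.4]
eef_rot: [0.773, 0.635, -0.0, -0.0]
contact_force: [-0.6, 0.1, 0.2]
gripper_width: 22.8
grip_force: 49.0
```

```bash
python3 -m inch '{"delta_pos":[[0,0,-0.1],[0,0,0],[0,0,0]],"yaw":[0,0,0]}'; python3 -m inch '{"delta_pos":[[0,0,0],[0,0,0],[0,0,0],[0,0,0]],"yaw":[0,0,0,0]}' 0.8;  python3 -m inch '{"delta_pos":[[0,0,1],[0,0,4],[0,0,5],[0,0,5],[0,0,0]],"yaw":[0,0,0,0,0]}' 1
```

```text
time: 8.95
tcp_pos: [483.2, 53.9, 210.9]
eef_rot: [0.773, 0.635, 0.0, 0.0]
contact_force: [-0.4, -0.1, 2.9]
gripper_width: 22.7
grip_force: 49.3
time: 9.45
tcp_pos: [483.1, 53.9, 210.7]
eef_rot: [0.773, 0.635, -0.0, 0.0]
contact_force: [-0.8, 0.0, 0.5]
gripper_width: 68.4
grip_force: 0.0
time: 10.07
tcp_pos: [484.4, 53.8, 364.5]
eef_rot: [0.773, 0.634, 0.003, 0.001]
contact_force: [0.6, 0.8, -0.8]
gripper_width: 85.5
grip_force: 0.0
```

```bash
python3 -m inch '{"delta_pos":[[0.5,-5.4,0],[0.5,-5.4,0],[0.5,-5.4,-2],[0,0,-4],[0,0,-4],[0,0,0]],"yaw":[0,0,0,0,0,0]}'; python3 - <<'E'
from h import *
S=bot.grab_frame("side")
cv2.imwrite("pics/g2.png",cv2.resize(S[200:340,200:340,::-1],None,fx=4,fy=4,interpolation=cv2.INTER_CUBIC))
E
```

```text
time: 10.82
tcp_pos: [496.4, -107.9, 258.3]
eef_rot: [0.773, 0.634, -0.002, -0.002]
contact_force: [-1.1, 0.1, -0.2]
gripper_width: 85.7
grip_force: 0.0
```

View pics/g2.png

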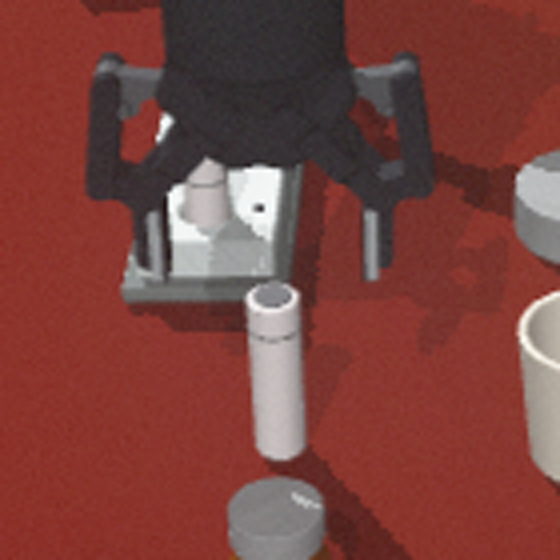

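The short tube stands in pocket 1 at crop (207,200). The tall tube, top at crop (272,297), lies midway between the fingertips at (158,278) and (373,277), about 3 mm off in +x. I'll correct x by 2 mm, descend and grasp.

```bash
python3 -m inch '{"delta_pos":[[0.2,0,-2],[0,0,-2.3],[0,0,0],[0,0,0]],"yaw":[0,0,0,0]}'; python3 -m inch '{"delta_pos":[[0,0,0],[0,0,0],[0,0,0],[0,0,0],[0,0,0],[0,0,0]],"yaw":[0,0,0,0,0,0]}' 0 50; python3 -m inch '{"delta_pos":[[0,0,2],[0,0,5],[0,0,5],[0,0,0]],"yaw":[0,0,0,0]}'
```

```text
time: 11.38
tcp_pos: [500.6, -108.2, 218.5]
eef_rot: [0.773, 0.635, 0.0, 0.0]
contact_force: [-0.0, -0.1, -0.1]
gripper_width: 85.5
grip_force: 0.0
time: 12.12
tcp_pos: [500.2, -108.0, 217.8]
eef_rot: [0.773, 0.635, 0.0, 0.0]
contact_force: [-0.4, 0.1, 3.3]
gripper_width: 23.2
grip_force: 49.0
time: 12.62
tcp_pos: [501.3, -108.6, 340.8]
eef_rot: [0.773, 0.634, 0.002, 0.002]
contact_force: [0.6, -0.4, -0.4]
gripper_width: 22.8
grip_force: 49.0
```

```bash
python3 -m inch '{"delta_pos":[[-0.1,5.5,0],[-0.1,5.5,0],[-0.1,5.5,0],[-0.2,5.5,0],[0,0,-3],[0,0,-3.2],[0,0,0],[0,0,0]],"yaw":[0,0,0,0,0,0,0,0]}'; python3 - <<'E'
from h import *
S=bot.grab_frame("side")
cv2.imwrite("pics/i2.png",cv2.resize(S[170:290,200:320,::-1],None,fx=5,fy=5,interpolation=cv2.INTER_CUBIC))
z=bot.read_state()["tcp_pos"]; print(proj("side",[z[0],z[1],z[2]-218]),proj("side",[495.5,112.6,32]))
E
```

```text
time: 13.62
tcp_pos: [495.3, 111.6, 276.1]
eef_rot: [0.773, 0.634, -0.0, 0.0]
contact_force: [-0.2, -0.1, 0.1]
gripper_width: 23.0
grip_force: 49.0
[253.13007886 226.64769658] [253.79463053 236.97689922]
```

View pics/i2.png

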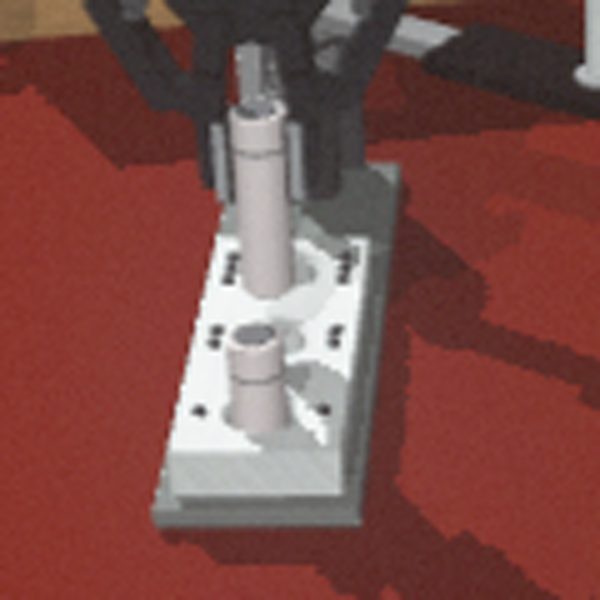

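The tall tube's foot, at about crop (270,286), is over pocket 2, between the two-stud marks. The short tube is seated in pocket 1 at (258,380). I'll lower it with 1 mm of +y.

```bash
python3 -m inch '{"delta_pos":[[0,0.1,-2],[0,0,-0.8],[0,0,-0.5],[0,0,0]],"yaw":[0,0,0,0]}' ; python3 -m inch '{"delta_pos":[[0,0,-0.6],[0,0,-0.5],[0,0,-0.3],[0,0,0]],"yaw":[0,0,0,0]}'
```

```text
time: 14.18
tcp_pos: [495.2, 112.9, 242.9]
eef_rot: [0.773, 0.634, 0.0, 0.0]
contact_force: [0.6, 0.2, -0.4]
gripper_width: 23.3
grip_force: 49.0
time: 14.68
tcp_pos: [495.0, 112.9, 228.4]
eef_rot: [0.773, 0.635, -0.0, -0.0]
contact_force: [0.0, 0.1, -0.4]
gripper_width: 22.9
grip_force: 49.0
```

```bash
python3 -m inch '{"delta_pos":[[0,0,-0.1],[0,0,0],[0,0,0]],"yaw":[0,0,0]}'
```

```text
time: 15.05
tcp_pos: [495.2, 113.0, 227.8]
eef_rot: [0.773, 0.635, 0.0, 0.0]
contact_force: [-0.3, -0.7, 0.5]
gripper_width: 22.6
grip_force: 49.1
```

```bash
python3 -m inch '{"delta_pos":[[0,0,-0.1],[0,0,0]],"yaw":[0,0]}'; python3 -m inch '{"delta_pos":[[0,0,0],[0,0,0],[0,0,0],[0,0,0]],"yaw":[0,0,0,0]}' 0.8;  python3 -m inch '{"delta_pos":[[0,0,1],[0,0,4],[0,0,5],[0,0,5],[0,0,0],[0,0,0]],"yaw":[0,0,0,0,0,0]}' 1
```

```text
time: 15.3
tcp_pos: [495.4, 112.8, 227.7]
eef_rot: [0.773, 0.634, 0.0, -0.0]
contact_force: [-3.3, -0.2, 14.3]
gripper_width: 22.9
grip_force: 50.5
time: 15.8
tcp_pos: [495.1, 113.0, 226.6]
eef_rot: [0.773, 0.635, -0.0, 0.0]
contact_force: [-0.2, 0.8, 0.3]
gripper_width: 68.3
grip_force: 0.0
time: 16.55
tcp_pos: [494.7, 113.0, 376.7]
eef_rot: [0.773, 0.635, -0.0, -0.0]
contact_force: [-0.1, -0.4, 0.7]
gripper_width: 85.1
grip_force: 0.0
```

```bash
python3 -m inch '{"delta_pos":[[3.2,1.1,0],[3.2,1.1,0],[3.2,1.1,0],[3.2,1.1,0],[3.1,1.2,-1],[0,0,-2],[0,0,0]],"yaw":[10,10,10,10,10,7,0]}'; python3 - <<'E'
from h import *
S=bot.grab_frame("side");T=bot.grab_frame("top")
I=np.hstack([cv2.resize(x[:,:,::-1],None,fx=4,fy=4,interpolation=cv2.INTER_CUBIC) for x in(S[110:240,230:330],T[200:330,200:300])])
cv2.imwrite("pics/p1.png",I); print(bot.read_state()["qpos"].round(2))
for n in("side","top"): print(n,[(round(r["p"],2),atz(n,r["point"],137)[:2].round(1)) for r in bot.pinpoint(n,"grip_post")])
E
```

```text
time: 17.42
tcp_pos: [653.0, 168.5, 343.2]
eef_rot: [0.377, 0.926, -0.002, -0.003]
contact_force: [-0.8, 0.1, 0.4]
gripper_width: 85.1
grip_force: 0.0
[-0.58  0.67  0.41  1.53 -0.3   1.    0.7 ]
side [(0.87, array([661.1, 181. ])), (0.57, array([526.8, 224.5]))]
top [(0.91, array([653.5, 167.4]))]
```

View pics/p1.png

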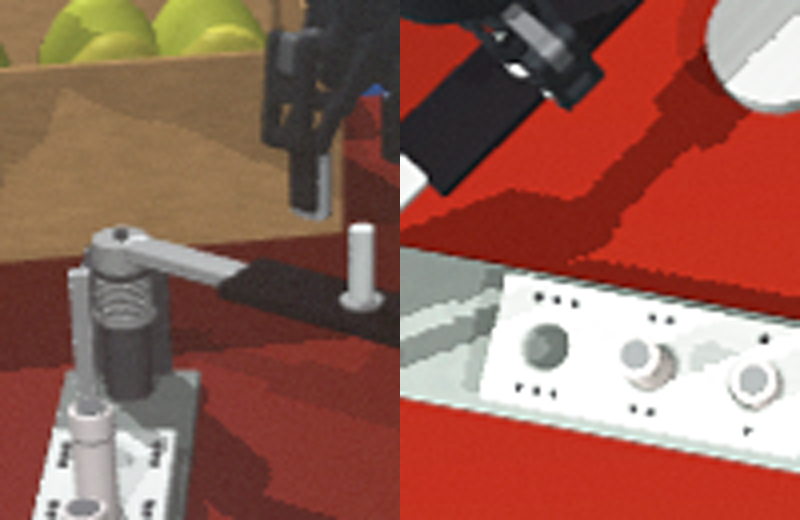

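Both tubes stand in pockets 1 and 2 in the top crop, at (755,380) and (645,362), and pocket 3 is empty at (545,345). The gripper is above the post, which is at side crop (362,265). I'll descend and close.

```bash
python3 -m inch '{"delta_pos":[[0.1,0,-2.5],[0,0,-2],[0,0,-0.3],[0,0,0]],"yaw":[0,0,0,0]}'; python3 -m inch '{"delta_pos":[[0,0,0],[0,0,0],[0,0,0],[0,0,0],[0,0,0],[0,0,0],[0,0,0]],"yaw":[0,0,0,0,0,0,0]}' 0 80; python3 - <<'E'
from h import *
s=bot.read_state();p=s["tcp_pos"][:2]
dirr=np.array([.208,.978]);piv=np.array([495.3,113.])+180*dirr
r=p-piv;print(p,piv,np.hypot(*r),np.degrees(np.arctan2(r[1],r[0])))
R=170
a0=np.arctan2(r[1],r[0]);pp=p
for k in range(1,15):
    a=a0-k/14;q=piv+np.hypot(*r)*np.array([np.cos(a),np.sin(a)]);print(k,((q-pp)/10).round(2),q.round(1));pp=q
E
```

```text
time: 18.12
tcp_pos: [655.2, 169.0, 299.0]
eef_rot: [0.377, 0.926, 0.0, 0.0]
contact_force: [0.9, -0.5, 0.3]
gripper_width: 85.1
grip_force: 0.0
time: 19.0
tcp_pos: [655.0, 168.7, 299.0]
eef_rot: [0.377, 0.926, -0.0, -0.0]
contact_force: [-3.6, -1.8, 6.1]
gripper_width: 11.9
grip_force: 77.9
[654.97401523 168.67361461] [532.74 289.04] 171.54947160916896 -44.5589240856726
1 [-0.89 -0.84] [646.1 160.3]
2 [-0.95 -0.78] [636.6 152.5]
3 [-1.   -0.71] [626.6 145.4]
4 [-1.05 -0.63] [616.1 139.1]
5 [-1.09 -0.56] [605.2 133.5]
6 [-1.13 -0.48] [593.9 128.8]
7 [-1.16 -0.4 ] [582.3 124.8]
8 [-1.18 -0.31] [570.5 121.7]
9 [-1.2  -0.23] [558.4 119.4]
10 [-1.22 -0.14] [546.2 118. ]
11 [-1.22 -0.05] [534.  117.5]
12 [-1.22  0.03] [521.8 117.8]
13 [-1.22  0.12] [509.6 119.1]
14 [-1.21  0.21] [497.5 121.1]
```

```bash
python3 -m inch '{"delta_pos":[[-0.9,-0.84,0],[-0.95,-0.78,0],[-1,-0.71,0],[-1.05,-0.63,0],[-1.09,-0.56,0],[-1.13,-0.48,0],[-1.16,-0.4,0],[0,0,0]],"yaw":[-4.1,-4.1,-4.1,-4.1,-4.1,-4.1,-4.1,0]}'; python3 - <<'E'
from h import *
s=bot.read_state();r=s["tcp_pos"][:2]-np.array([532.74,289.04]);print(np.hypot(*r),np.degrees(np.arctan2(r[1],r[0])))
E
```

```text
time: 20.0
tcp_pos: [582.8, 125.3, 299.0]
eef_rot: [0.594, 0.804, 0.001, 0.001]
contact_force: [4.6, 0.8, -0.2]
gripper_width: 11.5
grip_force: 78.4
171.19623799679863 -72.99297958728638
```

Forces match the spring (about 4.7 N tangential). I'll continue to just short of the stop.

```bash
python3 -m inch '{"delta_pos":[[-1.18,-0.31,0],[-1.2,-0.23,0],[-1.22,-0.14,0],[-1.22,-0.05,0],[-1.22,0.03,0],[-1.22,0.12,0],[-0.8,0.14,0],[0,0,0]],"yaw":[-4.1,-4.1,-4.1,-4.1,-4.1,-4.1,-2.7,0]}'; python3 - <<'E'
from h import *
s=bot.read_state();r=s["tcp_pos"][:2]-np.array([532.74,289.04]);print(np.hypot(*r),np.degrees(np.arctan2(r[1],r[0])),s["contact_force"])
E
```

```text
time: 21.0
tcp_pos: [502.9, 120.9, 299.0]
eef_rot: [0.767, 0.642, 0.001, 0.001]
contact_force: [5.7, -0.0, -3.4]
gripper_width: 12.0
grip_force: 78.7
170.79490606678942 -100.05449850571614 [ 5.6598561  -0.00961031 -3.37670269]
```

```bash
for i in 1; do python3 -m inch '{"delta_pos":[[-0.3,0.05,0],[0,0,0]],"yaw":[-1,0]}'; python3 -m inch '{"delta_pos":[[-0.2,0.04,0],[0,0,0]],"yaw":[-0.7,0]}';  python3 -m inch '{"delta_pos":[[-0.1,0.02,0],[0,0,0]],"yaw":[0,0]}'; done
```

```text
time: 21.25
tcp_pos: [500.3, 121.4, 299.0]
eef_rot: [0.772, 0.635, 0.001, 0.001]
contact_force: [6.2, -0.5, -3.7]
gripper_width: 11.8
grip_force: 78.7
time: 21.5
tcp_pos: [498.4, 121.7, 299.0]
eef_rot: [0.776, 0.631, 0.001, 0.001]
contact_force: [5.8, 0.8, -2.8]
gripper_width: 12.2
grip_force: 78.6
time: 21.75
tcp_pos: [497.5, 121.9, 299.0]
eef_rot: [0.776, 0.631, 0.002, 0.001]
contact_force: [7.8, 0.6, -4.7]
gripper_width: 11.9
grip_force: 78.5
```

```bash
python3 -m inch '{"delta_pos":[[-0.1,0.02,0],[0,0,0]],"yaw":[0,0]}'; python3 -m inch '{"delta_pos":[[-0.1,0.02,0],[0,0,0]],"yaw":[0,0]}';  python3 -m inch '{"delta_pos":[[-0.1,0.02,0],[0,0,0]],"yaw":[0,0]}'
```

```text
time: 22.0
tcp_pos: [497.0, 122.0, 299.1]
eef_rot: [0.776, 0.631, 0.002, 0.002]
contact_force: [10.4, 0.1, -8.7]
gripper_width: 11.8
grip_force: 78.3
time: 22.25
tcp_pos: [496.6, 122.1, 299.1]
eef_rot: [0.776, 0.631, 0.003, 0.003]
contact_force: [12.1, -0.1, -10.7]
gripper_width: 11.9
grip_force: 78.1
time: 22.5
tcp_pos: [496.1, 122.2, 299.1]
eef_rot: [0.776, 0.63, 0.003, 0.003]
contact_force: [15.9, -0.6, -13.5]
gripper_width: 11.8
grip_force: 78.0
```

The force has risen to 16 N against the 7 N spring, so the arm is on its stop. One last look before handing in.

```bash
python3 -m inch '{"delta_pos":[[0,0,0],[0,0,0],[0,0,0],[0,0,0]],"yaw":[0,0,0,0]}'; python3 - <<'E'
from h import *
S=bot.grab_frame("side");T=bot.grab_frame("top")
cv2.imwrite("pics/f.png",np.hstack([cv2.resize(x[:,:,::-1],None,fx=3,fy=3,interpolation=cv2.INTER_CUBIC) for x in(S[120:290,200:330],T[200:370,170:300])]))
E
```

```text
time: 23.0
tcp_pos: [496.1, 122.2, 299.1]
eef_rot: [0.776, 0.63, 0.003, 0.003]
contact_force: [16.0, -1.1, -13.8]
gripper_width: 11.5
grip_force: 78.0
```

View pics/f.png

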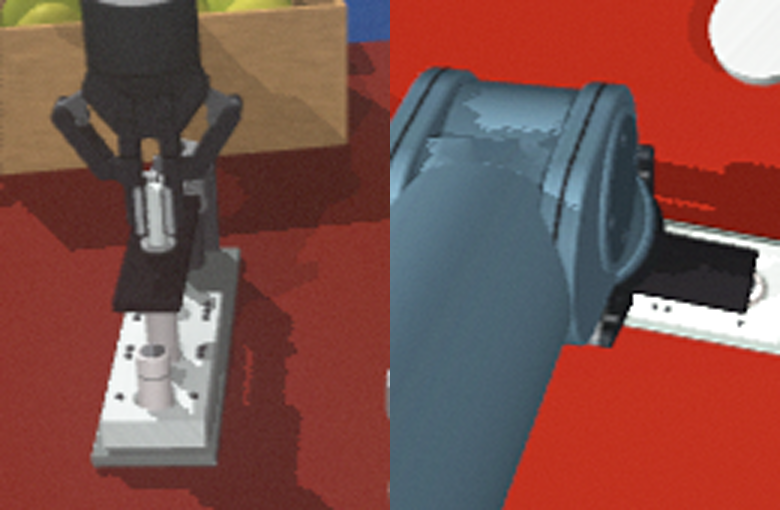

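The side crop shows the arm's head lying along the row over the tubes, with the post held between the fingers at (155,210). Both tubes stand in their pockets, at (153,375) and (160,335).

```bash
python3 -c "
from rig import bot;print(bot.finish_job())"
```

```text
the job is handed in; nothing more can be done
None
```

The job is handed in at about 23 s: the short tube is in pocket 1, the tall tube is in pocket 2, pocket 3 is empty, and the gripper still holds the swing arm by its post against the stop.

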